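# Load a gift box behind a sprung retaining gate

### The arm

A 6-joint arm with a two-finger parallel gripper is mounted at the origin on the work surface. World frame = base frame: x ahead of the robot, y to its left, z up, the work surface at z = 0. Lengths are in m, angles in rad, forces in N, time in s.
With the tool pointing down it reaches from about 0.425 to 0.95 m from the base axis. Payload 14.7 kg.
Tool frame: the origin (TCP) lies at the centre of the arm's flange, where the gripper is bolted on; the fingertips stand 173 mm ahead of it and the grasp point (between the pads) lies 155 mm ahead of it; z points along the fingers, y is the line along which they close (so a half turn about z gives the same grasp; the last joint's range is limited). The gripper opens to 85 mm and grips with 20 to 120 N. Pads are 22 mm wide; open, the fingers measure 114 mm over their backs; the gripper's body (76 mm by 85 mm) begins 54 mm behind the grasp point. The pads swing forward as they close: fully open they stand 13 mm farther back than shut.
Start: joints at [1.137, 0.48, 1.596, -0, 1.065, -0.047], TCP at [0.245, 0.602, 0.405] pointing down, gripper open.
Joint ranges: [-2.75, 2.75], [-0.82, 2.05], [0.23, 2.67], [-1.56, 4.7], [0.09, 2.69], [-2.92, 2.92]. Speed limits (rad/s): [1.89, 1.89, 2.39, 3.01, 3.01, 3.01].

### API

Orientations are given as a unit quaternion [w, x, y, z].
In Python, from rig import env gives the robot as it stands.
- The arm moves only by the shell command python3 -m handwheel 'ROWS'. ROWS is JSON, a list of rows, each a list of 5 numbers: the finger opening in mm, from 0 to 85.4, then the shift along the world's x, y, z in mm, then the turn about the world's z in rad. In form: [[fingers, x, y, z, spin], ...]. A call has exactly 5 rows; each row is the pose to reach, as a shift and turn from the pose commanded when the call began; what a row does not reach only later rows make up. A row lasts 1/10 s, in which the tool goes at most 50 mm and 8.59 degrees, less where a joint would pass 70% of its speed; a pose out of reach is approached as far as the arm can. A call with a gripper value outside its range is refused whole. The fingers move at their own pace and stop on an object; the grip force is fixed at half the most. Time passes only in rows, so rows that repeat a pose let the fingers close, or fill a call up. It gives the time, the measured TCP pose, the force, the opening and the grip force at its end, in the units of the state.
- env.sense(): the state, without advancing time (a new reading comes with each control period).
- env.read_camera(name): name is "side" or "top" or "wrist"; returns a dict with "pixels" (384x512x3 uint8, red, green, blue), "z_map" (384x512 float32, m along the optical axis (not along the pixel's ray), 0 where there is no reading), "K" (3x3 intrinsics, pixels), "origin" and "attitude" of the camera in the world. Camera axes: x right, y down, z forward; pixel columns grow to the right and rows downward; lengths in m; the calibration is good to about 2 mm. A picture is of the moment at which its call begins.
- env.finish_job(): hands the job in; it is judged then, once.
The state is a dict: "time": time; "joint_pos": joint angles; "joint_velocities": joint speeds; "joint_torque": joint torques, N m; "position": TCP position; "tool_rot": TCP orientation; "contact_force": force on the tool from outside, world axes, zero at the start; "ft_torque": the same for the moment, N m; "finger_gap": finger opening in m; "gripper_force": force on a finger pad.
Only numpy, scipy, OpenCV 4.12 (cv2) and the standard library are available. Lean on these libraries where they do the work, as an engineer would, in place of code of your own. Each camera call takes 0.05 s, during which the arm holds its last target. There are 200 camera calls.

### The job

Slide the flat wooden gift box into the retaining bay: hold the sprung gate open by its long rail before the box reaches it and keep it open while you push the box in, right back until it presses on the rear stop, gently. Then let the gate ease shut behind it, without snapping, so that the box stays retained flat in the bay with the gate fully closed. Do not disturb the other things on the bench.

Things in the scene. Friction and masses are not known exactly. Their poses are not given: they have to be found in the camera images.
- bay: Retaining bay fixed to the bench: grey plate 395 x 185 mm, 8 mm thick (bay x -235 to 160, y -65 to 120 mm), with a lane along bay +x, the way the box goes in. Origin: on the bench, on the lane's centre line, under the inner (+x) face of the closed gate blade. y points across the lane to the gate's spring side, z up. Heights below are above the bench, x and y in bay axes.
- fence (a point): Point on the plate's top in the inner face of the long straight aluminium fence on the lane's -y side, level with the blade: bay (0, -40.5) mm. The fence runs from x = -225 to +145 mm, top 22 mm above the bench. The box slides along it.
- guide (a point): Point on the plate's top in the inner face of the short guide on the lane's +y side, inside the bay: bay (60, 42) mm. It runs from x = 18 to 136 mm, flared outwards at its start, top at 22 mm. Before the gate the +y side is open.
- plunger (a joint): Sprung plunger at the rear on the centre line: rubber pad 26 mm wide, its face at bay x = 80 mm when free (value 0), travel 0.045 m to +x. It pushes the box back out, with about 3 N when the box touches the closed blade and 4.2 N at 12 mm deeper, so the box must be kept pushed in until the gate is closed. Housing at x 142 to 158, 48 mm high.
- gate (a joint): Sprung aluminium gate (blade, bridge and rail in one) that slides along bay +y: 0 closed, 0.036 m fully open; its spring shuts it, 3.6 N closed, 7 N open. At least 0.026 m clears the box. Blade: x -8 to 0, z 12 to 44 mm, from y = 16 mm (tip, closed) to 78. Bridge over the lane: x -8 to 0, z 54 to 66 mm, to an upright at y 59 to 73 mm; spring housing beyond, y 95 to 117 mm.
- rail (a point): Middle of the -y face of the gate's handle rail, moving with the gate; bay (-97, -12, 60) mm when closed. The rail is a bar 12 x 12 mm, z 54 to 66 mm, x -215 to +20 mm, parallel to the lane, and passes 10 mm above the box. An upright finger on its -y side behind the box, reaching 15 to 30 mm below it, can push it to +y and push the box along at once.
- blade_tip (a point): Free end of the gate blade, mid-height, inner face; bay (0, 16, 28) mm when closed. Between it and the fence 56 mm stay open, through which a finger can still press on the box when the gate is closed.
- gift_box: Flat wooden presentation box with brass clasp, loose, 100 (its x) x 80 (its y) x 36 mm high, about 0.4 kg (varies). Origin: centre of its underside. It starts on the plate before the gate, its +x along bay +x to within 0.22 rad, its near side 14 to 33 mm off the fence, its front 20 to 55 mm before the blade. Behind the closed gate its origin is at bay x = 50 mm or a little more, y about 0.
- stop: Rear stop: steel bracket with two legs, 20 mm wide, 30 mm high, at y = 16 to 36 mm either side of the centre line, clamped at a depth that differs each time. Origin: on the plate, centre, in its front (-x) face; axes as the bay's. Front face at bay x = 106 to 113 mm: a box seated on it is 6 to 13 mm past the blade. Rigid: feel for it; over 30 N on it harms the box.
- stopper: Bystander: cork bottle stopper, 34 mm wide, 38 mm high, standing near the fence's outer side. Origin at its foot.
- jigger: Bystander: steel measure, 42 mm wide, 60 mm high, standing on the fence's outer side. Origin at its foot.
- tin: Bystander: round metal tin, 56 mm wide, 50 mm high, beyond the inner guide's side. Origin at its foot.
- tape: Bystander: plain cardboard roll, 90 mm wide, 48 mm high, near the bay's rear end. Origin at its foot.
- bottle_a: Bystander: slim bottle, 72 mm wide, 240 mm high, standing beyond one end of the bay. Origin at its foot.
- bottle_b: Bystander: stout bottle, 80 mm wide, 220 mm high, standing beyond one end of the bay. Origin at its foot.
- carton: Bystander: tall cardboard carton 90 x 90 x 190 mm on the right-hand side of the bench. Origin at its foot.
Not all that is in view belongs to the job. Leave any purple look-alike of the gift_box alone.

How it is judged:
On the way, in this order (a step that is already met when the one before it is completed fails the run):
1. the gate is held open (25 mm or more) with the box still before it (value of joint gate above 0.025 m and x of gift_box in the frame of bay below -0.055 m), for 0.1 s.
2. the box, pushed in past the open gate, presses on the rear stop (over 1.5 N) (contact force between gift_box and stop above 1.5 N and x of gift_box in the frame of bay above 0.053 m and value of joint gate above 0.02 m), for 0.1 s.
At the end, for the whole second after the job is handed in: The gate is closed (under 3 mm open), the box lies flat on the base plate in the lane behind the blade (its origin 47 to 66 mm past the blade's inner face, within 6 mm of the centre line, within 0.08 rad of the lane), at rest; no bystander has moved 30 mm or more (value of joint gate below 0.003 m and x of gift_box in the frame of bay between 0.047 and 0.066 m and y of gift_box in the frame of bay between -0.006 and 0.006 m and z of gift_box in the frame of bay between 0.005 and 0.012 m and angle between gift_box's own z axis and vertical below 0.05 rad and angle between the x axis of gift_box and the x axis of bay, either way round below 0.08 rad and linear speed of gift_box below 0.01 m/s and distance of each of bottle_a, bottle_b, carton, stopper, jigger, tape, tin from where it was at the start of the episode below 0.03 m); the robot touches nothing.
It fails at once if the box is pressed on the rear stop with more than 32 N (contact force between gift_box and stop above 32 N).
It fails at once if the gate snaps shut (closes faster than 0.4 m/s) (velocity of joint gate below -0.4 m/s).
It fails at once if a bystander is pushed 30 mm or knocked over (distance of any of bottle_a, bottle_b, carton, stopper, jigger, tape, tin from where it was at the start of the episode above 0.03 m or angle between any of bottle_a, bottle_b, carton, stopper, jigger, tape, tin's own z axis and vertical above 0.5 rad).
It also fails if it takes over 72 s, if anything falls off the work surface, if the arm or the gripper's body presses on something with over 40 N, if the wrist force passes 120 N, or if a joint passes its speed limit or range.

## Working session

There is one attempt and no reset: what is moved stays moved. The work goes in short steps, Python scripts to look and compute and a shell command to move; the robot and the scene stay as the last step left them, time stands still between calls to the robot, and variables do not carry over. Pictures are saved under pics/ and viewed, at most 10 in all, crops included, and the job is handed in when it is done.

```bash
mkdir -p pics; ls; python3 - <<'E'
from rig import env
import cv2,numpy as np
s=env.sense();print({k:np.round(v,3) for k,v in s.items()})
for n in("top","side"):
    c=env.read_camera(n);np.savez(n+'0.npz',**c);print(n,c['K'],c['origin'],c['attitude'])
    cv2.imwrite(f'pics/{n}0.png',c['pixels'][:,:,::-1])
E
```

```text
pics
{'time': np.float64(0.0), 'joint_pos': array([ 1.137,  0.481,  1.597, -0.   ,  1.065, -0.047]), 'joint_velocities': array([ 0.001, -0.   ,  0.001,  0.001,  0.001, -0.002]), 'joint_torque': array([ 3.0000e-03, -9.5064e+01, -4.3021e+01,  0.0000e+00,  1.1000e-02,
        0.0000e+00]), 'position': array([0.245, 0.602, 0.404]), 'tool_rot': array([-0.   ,  0.192,  0.981, -0.001]), 'contact_force': array([-0.365,  0.487, -0.692]), 'ft_torque': array([-0.012,  0.032,  0.014]), 'gripper_force': np.float64(0.0), 'finger_gap': np.float64(0.085)}
top [[387.00343853   0.         260.96475625]
 [  0.         387.00343853 190.86756089]
 [  0.           0.           1.        ]] [ 0.49177467 -0.02137112  1.25787831] [ 0.02431335 -0.69974245  0.71378296 -0.01683022]
side [[373.52236348   0.         252.92345647]
 [  0.         373.52236348 191.46778525]
 [  0.           0.           1.        ]] [ 0.06518359 -0.45284574  0.69850482] [-0.35487244  0.83789717 -0.38387239  0.15695818]
```

View pics/top0.png

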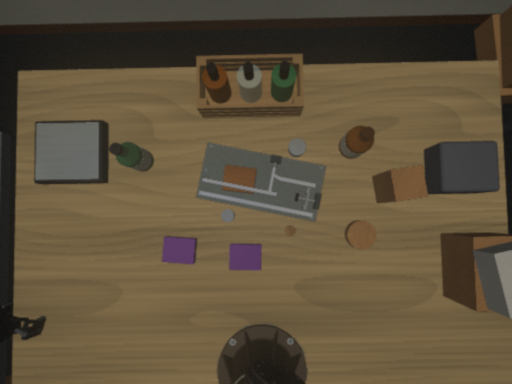

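View pics/side0.png

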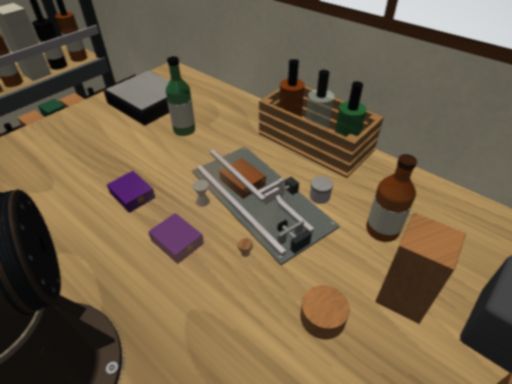

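Top view: the bay lies at about (262,182), with bay +x pointing right in the image (world -y). The fence runs (200,195)-(312,214), the rail (203,182)-(276,193) and the bridge (274,178). Possible gift boxes are the brown one at (239,178) on the plate, purple ones at (180,250) and (245,257), and the carton top at (408,183). I choose the brown one at (239,178). The side view agrees, showing it at (243,176) under the rail.

```bash
cat >h.py <<'E'
import numpy as np,cv2
from scipy.spatial.transform import Rotation as R
def rot(q): return R.from_quat([q[1],q[2],q[3],q[0]]).as_matrix()
def ray(c,uv,z):
    uv=np.atleast_2d(uv).astype(float);d=np.c_[uv,np.ones(len(uv))]@np.linalg.inv(c['K']).T@rot(c['attitude']).T
    o=np.array(c['origin']);return o+d*((z-o[2])/d[:,2])[:,None]
def proj(c,P):
    p=(np.atleast_2d(P)-c['origin'])@rot(c['attitude'])@c['K'].T;return p[:,:2]/p[:,2:]
def cloud(c):
    v,u=np.mgrid[:384,:512];z=c['z_map'];d=np.stack([u,v,np.ones_like(u)],-1)@np.linalg.inv(c['K']).T*z[...,None]
    return d@rot(c['attitude']).T+c['origin']
E
python3 - <<'E'
from h import *
c=np.load('top0.npz');im=c['pixels'][:,:,::-1].copy();hsv=cv2.cvtColor(im,cv2.COLOR_BGR2HSV)
big=cv2.resize(im[130:235,180:345],None,fx=4.8,fy=4.8,interpolation=cv2.INTER_CUBIC);cv2.imwrite('pics/crop.png',big)
W=cloud(c)
roi=np.zeros((384,512),np.uint8);roi[135:230,190:335]=1
# plate: low saturation
m=((hsv[...,1]<70)&(roi>0)).astype(np.uint8)
m=cv2.morphologyEx(m,cv2.MORPH_CLOSE,np.ones((7,7)));n,l,s,_=cv2.connectedComponentsWithStats(m);k=1+np.argmax(s[1:,4])
pts=cv2.findContours((l==k).astype(np.uint8),0,1)[0][0][:,0]
r=cv2.minAreaRect(ray(c,pts,.008)[:,:2].astype(np.float32)*1000);print('plate',r,cv2.boxPoints(r))
m=((hsv[...,1]>130)&(roi>0)&(hsv[...,0]<12)).astype(np.uint8)
m[:, :215]=0;m[:,265:]=0;m[200:]=0;m[:160]=0
b=np.argwhere(m)[:,::-1];print('box px',len(b),b.min(0),b.max(0));rb=cv2.minAreaRect(ray(c,b,.044)[:,:2].astype(np.float32)*1000);print('box',rb)
print('box hsv',hsv[178,235],'wood',hsv[225,260],'plate',hsv[175,300],'z box',W[178,235],W[170,300],W[225,260])
E
```

```text
plate ((602.2976684570312, -8.094802856445312), (419.13232421875, 267.2045593261719), 89.56443786621094) [[ 467.10614 -216.63927]
 [ 734.30304 -218.67055]
 [ 737.4892   200.44966]
 [ 470.2923   202.48094]]Traceback (most recent call last):
  File "<stdin>", line 13, in <module>
    return umr_minimum(a, axis, None, out, keepdims, initial, where)
ValueError: zero-size array to reduction operation minimum which has no identity
```

View pics/crop.png

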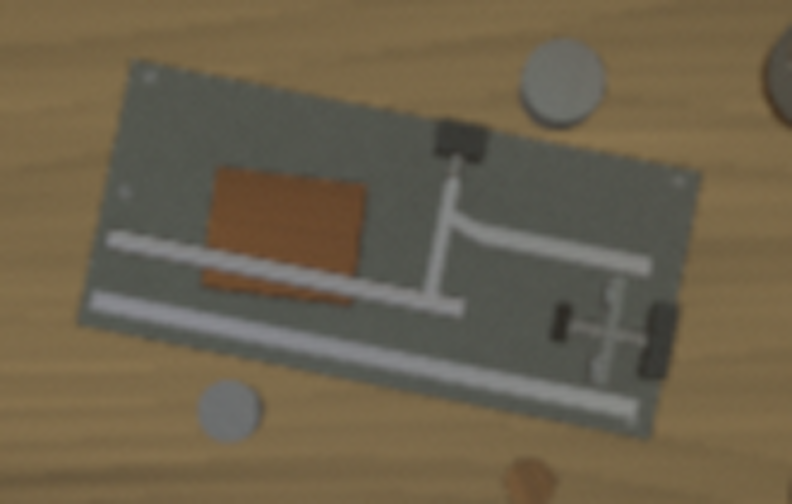

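The crop confirms the brown box at crop (283,235), which is full-image (239,179). It lies under the rail with two purple look-alikes far off. Plate corners in the crop are (132,60), (700,172), (650,438) and (78,325).

```bash
python3 - <<'E'
from h import *
c=np.load('top0.npz');im=c['pixels'][:,:,::-1].copy();hsv=cv2.cvtColor(im,cv2.COLOR_BGR2HSV)
f=lambda a:(np.array(a,float)+.5)/4.8-.5+[180,130]
P=ray(c,f([(132,60),(700,172),(650,438),(78,325)]),.008)[:,:2]*1000
print(P.round(1),[np.linalg.norm(P[i]-P[i-1]).round(1) for i in range(4)])
print('hsv box',hsv[178,235],hsv[170,235],'wood',hsv[225,260],'plate',hsv[165,300],hsv[150,220])
def T(src,dst): # rigid fit
    a=src-src.mean(0);b=dst-dst.mean(0);U,_,V=np.linalg.svd(a.T@b);A=(U@V).T;return A,dst.mean(0)-A@src.mean(0)
B=np.array([(-235,120),(160,120),(160,-65),(-235,-65)],float)
A,t=T(B,P);print('bay origin',t,'yaw',np.arctan2(A[1,0],A[0,0]),'resid',(P-B@A.T-t).round(1).tolist())
def inb(px,z): return (ray(c,f(px),z/1000)[:,:2]*1000-t)@A
print('fence inner',inb([(92,292),(636,400)],22).round(1))
print('rail ends c',inb([(108,238),(464,308)],66).round(1),'guide end',inb([(650,266)],22).round(1))
bx=inb([(215,168),(367,183),(352,304),(203,285)],44);print('box corners',bx.round(1),bx.mean(0).round(1))
np.savez('bay.npz',A=A,t=t)
E
```

```text
[[ 727.7  163.8]
 [ 643.1 -219.4]
 [ 464.6 -180.8]
 [ 548.1  202.4]] [np.float64(183.7), np.float64(392.5), np.float64(182.6), np.float64(392.1)]
hsv box [ 14 143 107] [ 13 144 101] wood [ 19 105 122] plate [38 24 85] [41 24 86]
bay origin [560.99216768 -39.26223093] yaw -1.7860473360400606 resid [[-0.7, -0.9], [-1.0, 1.8], [1.3, 0.9], [0.4, -1.8]]
fence inner [[-226.   -40.9]
 [ 143.2  -41.1]]
rail ends c [[-215.    -5.8]
 [  18.8   -5.7]] guide end [[135.7  48.2]]
box corners [[-159.2   54.3]
 [ -59.1   63.9]
 [ -53.2  -16.1]
 [-151.5  -22.8]] [-105.7   19.8]
```

```bash
python3 -m handwheel '[[0,0,0,50,0.05],[0,0,0,95,0.1],[0,30,-40,95,0.15],[0,60,-80,95,0.171],[0,90,-120,95,0.171]]'
python3 -m handwheel '[[0,30,-40,0,0],[0,60,-80,0,0],[0,90,-120,0,0],[0,120,-160,0,0],[0,150,-200,0,0]]'
python3 -m handwheel '[[0,30,-40,0,0],[0,60,-80,0,0],[0,90,-120,0,0],[0,120,-160,0,0],[0,150,-200,0,0]]'
python3 -m handwheel '[[0,20,-20,0,0],[0,31,-37,0,0],[0,31,-37,-50,0],[0,31,-37,-100,0],[0,31,-37,-150,0]]'
cat >st.py <<'E'
from rig import env
import numpy as np
from h import *
b=np.load('bay.npz');s=env.sense();A,t=b['A'],b['t']
p=s['position']*1000;y=rot(s['tool_rot'])
print('t',round(float(s['time']),2),'W',p.round(1),'bay',((p[:2]-t)@A).round(1),'tip z',(p[2]-173).round(1),'toolY-bayX',(np.arctan2(y[1,1],y[0,1])-np.arctan2(A[1,0],A[0,0])-np.pi).round(3),'tz',y[:,2].round(3),'Fbay',(s['contact_force'][:2]@A).round(1),'Fz',s['contact_force'][2].round(1),'gap',s['finger_gap'])
E
python3 st.py
```

```text
time: 0.6
position: [0.3355, 0.4806, 0.4997]
tool_rot: [0.0, 0.107, 0.994, -0.0]
contact_force: [0.2, 0.6, 0.2]
finger_gap: 0.0121
gripper_force: 0.0
time: 1.1
position: [0.4859, 0.2801, 0.4996]
tool_rot: [-0.0, 0.108, 0.994, -0.0]
contact_force: [0.8, 1.4, 1.0]
finger_gap: -0.0
gripper_force: 0.0
time: 1.6
position: [0.636, 0.08, 0.4995]
tool_rot: [-0.0, 0.108, 0.994, 0.0]
contact_force: [0.8, 2.9, -0.3]
finger_gap: 0.0001
gripper_force: 0.0
time: 2.1
position: [0.6656, 0.0452, 0.3483]
tool_rot: [0.0, 0.108, 0.994, 0.0]
contact_force: [0.3, 0.3, 0.0]
finger_gap: 0.0003
gripper_force: 0.0
t 2.1 W [665.6  45.2 348.3] bay [-104.9   84.1] tip z 175.3 toolY-bayX -0.0 tz [ 0.001  0.    -1.   ] Fbay [-0.3  0.3] Fz 0.0 gap 0.0003178717584501031
```

```bash
python3 -m handwheel '[[0,0,0,-40,0],[0,0,0,-80,0],[0,0,0,-110,0],[0,0,0,-135,0],[0,0,0,-146,0]]' >/dev/null; python3 -m handwheel '[[0,0,0,0,0],[0,0,0,0,0],[0,0,0,0,0],[0,0,0,0,0],[0,0,0,0,0]]' >/dev/null; python3 st.py
python3 - <<'E'
from rig import env
from h import *
a=env.read_camera('side')['pixels'];b=env.read_camera('wrist')['pixels']
a=cv2.resize(a[110:270,160:360],(500,400),interpolation=3)
cv2.imwrite('pics/s1.png',np.hstack([a,cv2.resize(b,(300,225)).__class__ and cv2.copyMakeBorder(cv2.resize(b,(300,225)),0,175,0,0,0)])[:,:,::-1])
E
```

```text
t 3.1 W [666.4  45.  204.6] bay [-104.8   85. ] tip z 31.6 toolY-bayX -0.001 tz [ 0.001  0.    -1.   ] Fbay [ 0.6 -0.9] Fz -0.4 gap -2.1706241128867823e-06
```

View pics/s1.png

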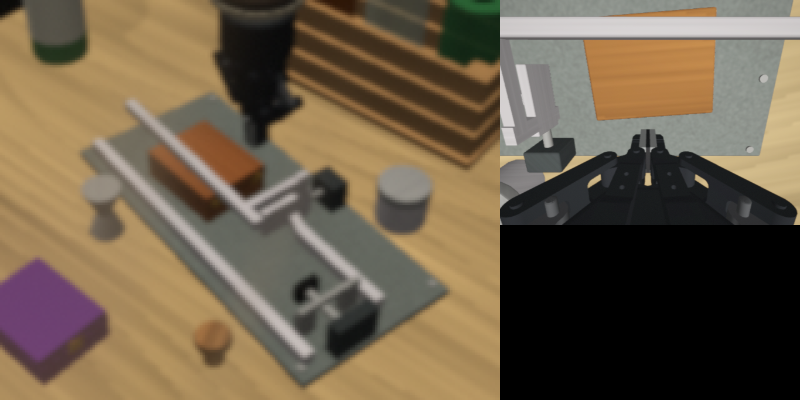

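The wrist view shows the box under the rail, tilted slightly, with the fingertip beside its +y face and clear of it. Next I push it towards the fence.

```bash
python3 -m handwheel '[[0,-5,1,0,0],[0,-10,2.1,0,0],[0,-14,3,0,0],[0,-18,3.9,0,0],[0,-20,4.3,0,0]]'|grep force; python3 st.py;python3 -m handwheel '[[0,-2,0.5,0,0],[0,-4,0.9,0,0],[0,-6,1.3,0,0],[0,-8,1.8,0,0],[0,-10,2.1,0,0]]'|grep force; python3 st.py
python3 - <<'E'
from rig import env
from h import *
a=env.read_camera('wrist');np.savez('w1.npz',**a);cv2.imwrite('pics/w1.png',a['pixels'][:,:,::-1])
E
```

```text
contact_force: [1.8, -0.3, -0.4]
gripper_force: 0.9
t 3.7 W [645.8  49.4 203.7] bay [-104.7   63.9] tip z 30.7 toolY-bayX -0.0 tz [ 0. -0. -1.] Fbay [-0.1  1.8] Fz -0.4 gap -5.32299194057704e-05
contact_force: [1.9, -0.8, 0.1]
gripper_force: 1.0
t 4.2 W [636.   51.4 203.7] bay [-104.6   54. ] tip z 30.7 toolY-bayX -0.001 tz [ 0. -0. -1.] Fbay [0.4 2. ] Fz 0.1 gap 0.0002069622762233686
```

View pics/w1.png

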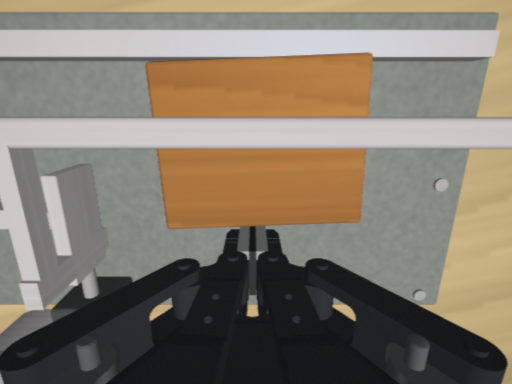

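The wrist view shows the rear corner at (371,54) about to touch the fence, with the front still slightly off at (148,62). I keep pushing in small steps.

```bash
for i in 1 2; do :; done; python3 -m handwheel '[[0,-0.5,0.1,0,0],[0,-1,0.2,0,0],[0,-1.5,0.3,0,0],[0,-2,0.4,0,0],[0,-2,0.4,0,0]]'|grep contact; python3 st.py; python3 -m handwheel '[[0,-0.5,0.1,0,0],[0,-1,0.2,0,0],[0,-1.5,0.3,0,0],[0,-2,0.4,0,0],[0,-2,0.4,0,0]]'|grep contact; python3 st.py
```

```text
contact_force: [3.0, -1.9, 0.5]
t 4.75 W [634.3  51.7 203.7] bay [-104.5   52.2] tip z 30.7 toolY-bayX -0.001 tz [ 0. -0. -1.] Fbay [1.2 3.3] Fz 0.5 gap 0.00044959867878605086
contact_force: [8.3, -7.8, 0.2]
t 5.25 W [633.2  51.7 204.3] bay [-104.3   51.1] tip z 31.3 toolY-bayX -0.0 tz [ 0.003 -0.    -1.   ] Fbay [5.9 9.8] Fz 0.2 gap -0.0001688233510905733
```

```bash
python3 -m handwheel '[[0,8,-1.8,0,0],[0,19.5,-4.3,0,0],[0,19.5,-4.3,30,0],[0,19.5,-4.3,70,0],[0,19.5,-4.3,90,0]]'|grep contact; python3 -m handwheel '[[0,-20,25,0,0],[0,-45,55,0,0],[0,-65,83,0,0],[0,-78,100.5,0,0],[0,-78,100.5,0,0]]'|grep contact; python3 st.py
python3 - <<'E'
from rig import env
from h import *
a=env.read_camera('top');w=env.read_camera('wrist');np.savez('t2.npz',**a);np.savez('w2.npz',**w)
b=np.load('bay.npz')
x=cv2.resize(a['pixels'][130:235,180:345],None,fx=2.4,fy=2.4,interpolation=2);x=cv2.copyMakeBorder(x,0,300-x.shape[0],0,0,0)
y=cv2.resize(w['pixels'],(400,300));cv2.imwrite('pics/c2.png',np.hstack([x,y])[:,:,::-1])
E
```

```text
contact_force: [-0.4, -0.7, 0.5]
contact_force: [-0.7, -0.7, -0.1]
t 6.25 W [572.5 150.4 293.7] bay [-187.7  -29.3] tip z 120.7 toolY-bayX 0.002 tz [-0.002  0.    -1.   ] Fbay [ 0.8 -0.6] Fz -0.1 gap 0.00010274011588781273
```

View pics/c2.png

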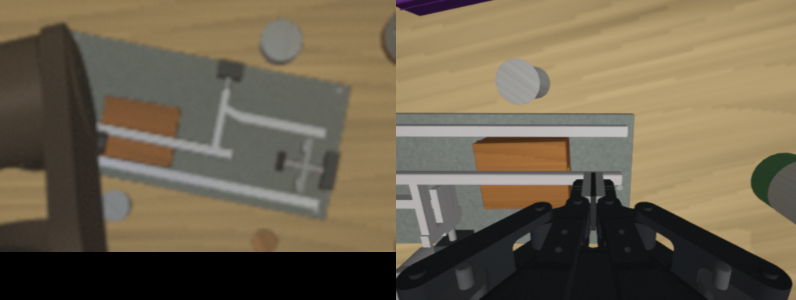

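The top view shows the box parallel to and close along the fence. The wrist view shows its rear edge at about (570,140)-(568,205), with the jigger at (517,80) clear of the path.

```bash
python3 - <<'E'
from h import *
b=np.load('bay.npz');A,t=b['A'],b['t']
w=np.load('w2.npz');h=cv2.cvtColor(w['pixels'][:,:,::-1].copy(),cv2.COLOR_BGR2HSV)
Wc=cloud(w)*1000;m=(abs(Wc[...,2]-44)<5)&(h[...,1]>120)&(h[...,0]<17)
xy=(Wc[...,:2][m]-t)@A;print(m.sum(),np.percentile(xy,[1,50,99],axis=0).round(1),np.median(Wc[...,2][m]))
a=np.load('t2.npz');f=lambda p:(np.array(p,float)+.5)/2.4-.5+[180,130]
print((ray(a,f([(105,97),(181,110),(172,166)]),.044)[:,:2]*1000-t)@A)
E
```

```text
7454 [[-156.2  -40.3]
 [-106.6  -13.3]
 [ -59.1   38.2]] 43.67756900271388
[[-158.56388148   36.54286786]
 [ -57.15613104   39.04144586]
 [ -54.34434014  -35.3603162 ]]
```

```bash
python3 -m handwheel '[[0,0,0,-30,0],[0,0,0,-60,0],[0,0,0,-80,0],[0,0,0,-90,0],[0,0,0,-90,0]]'|grep contact; python3 st.py;  python3 -m handwheel '[[0,1,-0.2,0,0],[0,3,-0.6,0,0],[0,5,-1.1,0,0],[0,7,-1.5,0,0],[0,9,-2,0,0]]'|grep contact; python3 st.py;python3 -m handwheel '[[0,2,-0.4,0,0],[0,5,-1.1,0,0],[0,8,-1.7,0,0],[0,10,-2.2,0,0],[0,12,-2.6,0,0]]'|grep contact; python3 st.py
```

```text
contact_force: [0.8, -0.1, 0.5]
t 6.85 W [573.9 147.7 202.5] bay [-185.4  -27.3] tip z 29.5 toolY-bayX -0.001 tz [-0.002 -0.    -1.   ] Fbay [-0.   0.8] Fz 0.5 gap 0.00035977001765945314
contact_force: [-4.4, 1.2, 4.0]
t 7.35 W [582.7 146.4 204.1] bay [-186.   -18.4] tip z 31.1 toolY-bayX -0.0 tz [ 0.  0. -1.] Fbay [-0.2 -4.6] Fz 4.0 gap -0.00016120148559866724
contact_force: [-4.9, 1.1, 3.8]
t 7.85 W [594.8 143.7 203.7] bay [-186.    -6.1] tip z 30.7 toolY-bayX -0.001 tz [-0. -0. -1.] Fbay [ 0. -5.] Fz 3.8 gap 9.113297090911996e-05
```

```bash
cat >gate.py <<'E'
from rig import env
from h import *
b=np.load('bay.npz');A,t=b['A'],b['t']
w=env.read_camera('wrist');h=cv2.cvtColor(w['pixels'][:,:,::-1].copy(),cv2.COLOR_BGR2HSV)
W=cloud(w)*1000;xy=(W[...,:2]-t)@A;np.savez('wl.npz',**w)
m=(abs(W[...,2]-66)<5)&(h[...,1]<50)&(h[...,2]>90)&(xy[...,0]>-180)&(xy[...,0]<-30)&(abs(xy[...,1])<45)
if m.sum(): print('rail n',m.sum(),'y 5/95%',np.percentile(xy[...,1][m],[5,95]).round(1))
m=(abs(W[...,2]-44)<5)&(h[...,1]>120)&(h[...,0]<17)
if m.sum(): print('box n',m.sum(),np.percentile(xy[m],[1,99],axis=0).round(1).tolist())
E
python3 gate.py; python3 - <<'E'
from h import *
w=np.load('wl.npz');cv2.imwrite('pics/w3.png',w['pixels'][:,:,::-1])
E
```

```text
rail n 2755 y 5/95% [ 3.7 14.1]
box n 17773 [[-156.1, -40.4], [-59.3, 36.2]]
```

View pics/w3.png

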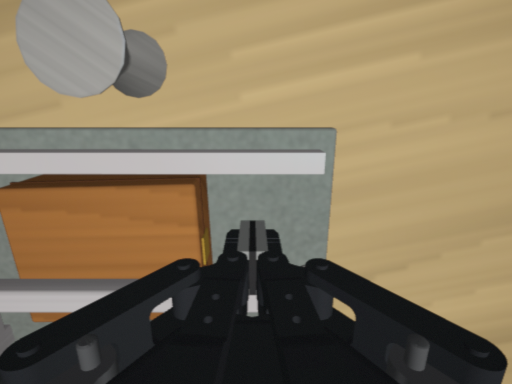

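The wrist view shows the rail at (85,295) on the finger's +y side, about 15 mm open, and the box rear at x≈205 px untouched. I continue opening to about 31 mm.

```bash
python3 -m handwheel '[[0,3,-0.6,0,0],[0,6,-1.3,0,0],[0,9,-1.9,0,0],[0,12,-2.6,0,0],[0,15,-3.2,0,0]]'|grep contact; python3 -m handwheel '[[0,0,0,0,0],[0,0,0,0,0],[0,0,0,0,0],[0,0,0,0,0],[0,0,0,0,0]]'|grep contact; python3 st.py; python3 gate.py
```

```text
contact_force: [-6.4, 1.1, 4.7]
contact_force: [-6.8, 0.8, 4.1]
t 8.9 W [609.4 140.6 203.6] bay [-186.     8.8] tip z 30.6 toolY-bayX -0.001 tz [-0.001 -0.    -1.   ] Fbay [ 0.7 -6.8] Fz 4.1 gap -0.00028338807082531266
rail n 2799 y 5/95% [18.5 29.3]
box n 23197 [[-156.4, -40.1], [-60.1, 25.6]]
```

```bash
python3 -m handwheel '[[0,-1.3,-5.9,0,0],[0,-2.6,-11.7,0,0],[0,-4.3,-19.5,0,0],[0,-6.4,-29.3,0,0],[0,-8.5,-39.1,0,0]]'|grep contact; python3 st.py; python3 -m handwheel '[[0,-1.7,-7.8,0,0],[0,-3.4,-15.6,0,0],[0,-5.1,-23.4,0,0],[0,-6.8,-31.2,0,0],[0,-8.5,-39.1,0,0]]'|grep contact; python3 st.py; python3 gate.py
```

```text
contact_force: [-4.1, 9.3, -0.3]
t 9.45 W [600.9 101.7 203.4] bay [-146.2    8.9] tip z 30.4 toolY-bayX -0.0 tz [-0.001  0.    -1.   ] Fbay [-8.2 -6. ] Fz -0.3 gap 6.87177549526494e-05
contact_force: [-4.3, 8.4, -0.2]
t 9.95 W [592.3  62.5 203.4] bay [-106.1    8.9] tip z 30.4 toolY-bayX -0.001 tz [-0.001  0.    -1.   ] Fbay [-7.3 -6. ] Fz -0.2 gap 8.521442079797783e-05
rail n 1160 y 5/95% [-1.  28.9]
box n 23548 [[-90.1, -41.0], [6.8, 25.2]]
```

```bash
python3 -m handwheel '[[0,-1.3,-5.9,0,0],[0,-2.6,-11.7,0,0],[0,-3.8,-17.6,0,0],[0,-5.1,-23.4,0,0],[0,-6.4,-29.3,0,0]]'|grep contact; python3 st.py; python3 -m handwheel '[[0,-1.3,-5.9,0,0],[0,-2.6,-11.7,0,0],[0,-3.8,-17.6,0,0],[0,-5.1,-23.4,0,0],[0,-6.4,-29.3,0,0]]'|grep contact; python3 st.py; python3 gate.py
```

```text
contact_force: [-4.1, 8.4, -0.5]
t 10.5 W [585.9  33.3 203.4] bay [-76.2   8.9] tip z 30.4 toolY-bayX -0.001 tz [-0.001  0.    -1.   ] Fbay [-7.4 -5.8] Fz -0.5 gap -0.00018102357671306553
contact_force: [-4.7, 9.8, -0.7]
t 11.0 W [579.5   4.  203.3] bay [-46.2   8.8] tip z 30.3 toolY-bayX -0.001 tz [-0.001  0.    -1.   ] Fbay [-8.5 -6.7] Fz -0.7 gap 8.054632746208497e-05
rail n 3134 y 5/95% [18.4 28.9]
box n 24643 [[-30.1, -41.1], [66.8, 34.6]]
```

```bash
python3 -m handwheel '[[0,-0.9,-3.9,0,0],[0,-1.7,-7.8,0,0],[0,-2.6,-11.7,0,0],[0,-3.4,-15.6,0,0],[0,-4.3,-19.5,0,0]]'|grep contact; python3 st.py; python3 -m handwheel '[[0,-0.6,-2.9,0,0],[0,-1.3,-5.9,0,0],[0,-1.9,-8.8,0,0],[0,-2.4,-10.7,0,0],[0,-2.8,-12.7,0,0]]'|grep contact; python3 st.py; python3 gate.py
```

```text
contact_force: [-3.4, 11.4, -0.6]
t 11.55 W [575.2 -15.3 203.3] bay [-26.4   8.7] tip z 30.3 toolY-bayX -0.001 tz [-0.001  0.001 -1.   ] Fbay [-10.4  -5.8] Fz -0.6 gap 0.00024109946582334777
contact_force: [-3.7, 12.3, 0.7]
t 12.05 W [572.4 -27.9 203.4] bay [-13.6   8.8] tip z 30.4 toolY-bayX -0.001 tz [-0.001  0.001 -1.   ] Fbay [-11.2  -6.2] Fz 0.7 gap -0.00025409214444655886
rail n 2900 y 5/95% [18.5 28.8]
box n 24763 [[2.5, -41.1], [99.4, 34.5]]
```

```bash
python3 -m handwheel '[[0,-0.1,-0.5,0,0],[0,-0.2,-1,0,0],[0,-0.3,-1.5,0,0],[0,-0.4,-2,0,0],[0,-0.5,-2.5,0,0]]'|grep contact; python3 st.py
```

```text
contact_force: [-3.9, 12.3, 0.0]
t 12.6 W [572.  -30.3 203.4] bay [-11.1   8.8] tip z 30.4 toolY-bayX -0.001 tz [-0.001  0.001 -1.   ] Fbay [-11.2  -6.4] Fz 0.0 gap -0.00027845009806019464
```

```bash
python3 -m handwheel '[[0,-0.1,-0.4,0,0],[0,-0.2,-0.8,0,0],[0,-0.3,-1.2,0,0],[0,-0.3,-1.6,0,0],[0,-0.4,-2,0,0]]'|grep contact; python3 st.py
```

```text
contact_force: [-2.8, 12.9, -0.1]
t 13.1 W [571.6 -32.3 203.4] bay [-9.1  8.8] tip z 30.4 toolY-bayX -0.001 tz [-0.001  0.001 -1.   ] Fbay [-12.   -5.5] Fz -0.1 gap 0.00023293888814301513
```

```bash
python3 -m handwheel '[[0,-0.1,-0.3,0,0],[0,-0.1,-0.6,0,0],[0,-0.2,-0.9,0,0],[0,-0.2,-1.2,0,0],[0,-0.3,-1.5,0,0]]'|grep contact; python3 st.py
```

```text
contact_force: [-3.2, 12.2, 0.4]
t 13.6 W [571.2 -33.7 203.4] bay [-7.6  8.8] tip z 30.4 toolY-bayX -0.001 tz [-0.001  0.001 -1.   ] Fbay [-11.3  -5.7] Fz 0.4 gap 0.00029167743650374705
```

```bash
python3 -m handwheel '[[0,-0.1,-0.3,0,0],[0,-0.1,-0.6,0,0],[0,-0.2,-0.9,0,0],[0,-0.2,-1.2,0,0],[0,-0.3,-1.5,0,0]]'|grep contact; python3 st.py; python3 gate.py
```

```text
contact_force: [-3.6, 13.1, -0.1]
t 14.1 W [571.  -35.2 203.3] bay [-6.1  8.9] tip z 30.3 toolY-bayX -0.001 tz [-0.001  0.001 -1.   ] Fbay [-12.   -6.3] Fz -0.1 gap 0.00012238367745652553
rail n 2898 y 5/95% [18.6 29. ]
box n 24763 [[9.8, -41.1], [106.6, 34.5]]
```

```bash
python3 -m handwheel '[[0,0,-0.3,0,0],[0,-0.1,-0.6,0,0],[0,-0.1,-0.9,0,0],[0,-0.2,-1.2,0,0],[0,-0.2,-1.2,0,0]]'|grep contact; python3 st.py
```

```text
contact_force: [-3.8, 15.8, 1.0]
t 14.65 W [570.7 -36.2 203.4] bay [-5.   8.8] tip z 30.4 toolY-bayX -0.001 tz [-0.001  0.001 -1.   ] Fbay [-14.7  -7.1] Fz 1.0 gap 7.622815177999291e-05
```

```bash
python3 -m handwheel '[[0,0,-0.3,0,0],[0,-0.1,-0.6,0,0],[0,-0.1,-0.9,0,0],[0,-0.2,-1.2,0,0],[0,-0.2,-1.2,0,0]]'|grep contact; python3 st.py
```

```text
contact_force: [-2.6, 26.7, 1.8]
t 15.15 W [570.5 -36.7 203.4] bay [-4.6  8.7] tip z 30.4 toolY-bayX -0.001 tz [-0.001  0.002 -1.   ] Fbay [-25.5  -8.2] Fz 1.8 gap -0.00032431807888441775
```

Stop contact felt: a firm rise at finger x ≈ -4.6. I back off the push slightly, then ease the gate shut while still pressing.

```bash
python3 -m handwheel '[[0,0,0,0,0],[0,0,0.3,0,0],[0,-2,0.7,0,0],[0,-4,1.2,0,0],[0,-6,1.6,0,0]]'|grep contact; python3 st.py; python3 -m handwheel '[[0,-2,0.4,0,0],[0,-4,0.9,0,0],[0,-6,1.3,0,0],[0,-8,1.7,0,0],[0,-10,2.2,0,0]]'|grep contact; python3 st.py; python3 gate.py
```

```text
contact_force: [10.6, 18.0, -5.4]
t 15.65 W [566.6 -35.8 203.8] bay [-4.6  4.8] tip z 30.8 toolY-bayX -0.001 tz [ 0.004  0.001 -1.   ] Fbay [-19.8   6.5] Fz -5.4 gap -0.00017777676647690347
contact_force: [9.6, 18.8, -5.1]
t 16.15 W [556.7 -33.7 204. ] bay [-4.6 -5.3] tip z 31.0 toolY-bayX -0.001 tz [ 0.005  0.001 -1.   ] Fbay [-20.4   5.3] Fz -5.1 gap 4.586992922941442e-05
rail n 2939 y 5/95% [ 5.3 15.8]
box n 20166 [[11.0, -41.4], [107.9, 33.0]]
```

```bash
python3 -m handwheel '[[0,-2,0.4,0,0],[0,-4,0.9,0,0],[0,-6,1.3,0,0],[0,-8,1.7,0,0],[0,-10,2.2,0,0]]'|grep contact; python3 st.py; python3 -m handwheel '[[0,-1.5,0.3,0,0],[0,-3,0.6,0,0],[0,-4.5,1,0,0],[0,-6,1.3,0,0],[0,-7.5,1.6,0,0]]'|grep contact; python3 st.py; python3 gate.py
```

```text
contact_force: [8.6, 18.6, -2.2]
t 16.7 W [547.  -31.5 204.1] bay [ -4.6 -15.3] tip z 31.1 toolY-bayX -0.001 tz [ 0.005  0.    -1.   ] Fbay [-20.    4.4] Fz -2.2 gap 6.621533608172678e-05
contact_force: [14.3, 18.6, -3.2]
t 17.2 W [539.8 -30.  204.3] bay [ -4.5 -22.7] tip z 31.3 toolY-bayX -0.001 tz [ 0.006  0.    -1.   ] Fbay [-21.2  10. ] Fz -3.2 gap 5.0588896304303114e-05
rail n 2899 y 5/95% [-11.8  -1.6]
box n 13813 [[11.8, -41.6], [108.1, 18.4]]
```

Gate reads closed (rail y -11.8..-1.6). Now I ease off, letting the plunger bring the box to the blade.

```bash
python3 -m handwheel '[[0,0.3,1.5,0,0],[0,0.6,3,0,0],[0,0.8,4.5,0,0],[0,1,6,0,0],[0,1.4,7.5,0,0]]'|grep contact; python3 st.py; python3 -m handwheel '[[0,0.3,1.5,0,0],[0,0.6,3,0,0],[0,0.8,4.5,0,0],[0,0.5,7,0,0],[0,0,12,0,0]]'|grep contact; python3 st.py; python3 gate.py
```

```text
contact_force: [1.2, 1.3, 0.4]
t 17.75 W [538.8 -23.2 203.6] bay [-10.9 -25.1] tip z 30.6 toolY-bayX -0.001 tz [ 0. -0. -1.] Fbay [-1.6  0.9] Fz 0.4 gap -1.5350772454699977e-05
contact_force: [0.3, 1.4, -0.3]
t 18.25 W [538.7 -11.1 203.7] bay [-22.7 -27.8] tip z 30.7 toolY-bayX -0.001 tz [-0. -0. -1.] Fbay [-1.5  0. ] Fz -0.3 gap -3.335520223562824e-05
rail n 2529 y 5/95% [-13.1  -3. ]
box n 12565 [[1.1, -41.6], [97.8, 15.1]]
```

```bash
python3 -m handwheel '[[0,-3,1,0,0],[0,-3,1,30,0],[0,-3,1,80,0],[0,-3,1,130,0],[0,-3,1,180,0]]'|grep contact; python3 -m handwheel '[[0,-30,30,20,0],[0,-60,60,20,0],[0,-60,100,20,0],[0,-60,140,20,0],[0,-60,140,20,0]]'|grep contact; python3 st.py
python3 - <<'E'
from rig import env
from h import *
b=np.load('bay.npz');A,t=b['A'],b['t']
a=env.read_camera('top');h=cv2.cvtColor(a['pixels'][:,:,::-1].copy(),cv2.COLOR_BGR2HSV)
m=((h[...,0]<17)&(h[...,1]>125));v,u=np.nonzero(m);B=(ray(a,np.c_[u,v],.044)[:,:2]*1000-t)@A
k=(abs(B[:,1])<50)&(B[:,0]>-20)&(B[:,0]<120);r=cv2.minAreaRect(B[k].astype(np.float32));print('box',k.sum(),r)
s=env.read_camera('side')['pixels']
cv2.imwrite('pics/end.png',np.hstack([cv2.resize(a['pixels'][130:245,180:380],(400,230),interpolation=2),cv2.resize(s[115:230,160:360],(400,230),interpolation=2)])[:,:,::-1])
E
```

```text
contact_force: [1.1, -0.6, -0.3]
contact_force: [0.9, -0.4, -0.1]
t 19.3 W [475.2 133.2 403.9] bay [-150.2 -120.7] tip z 230.9 toolY-bayX 0.003 tz [ 0.001  0.001 -1.   ] Fbay [0.2 1. ] Fz -0.1 gap -0.00013905514278892016
box 673 ((50.62688064575195, -1.2738037109375), (73.87957000732422, 96.85868072509766), 89.34635162353516)
```

View pics/end.png

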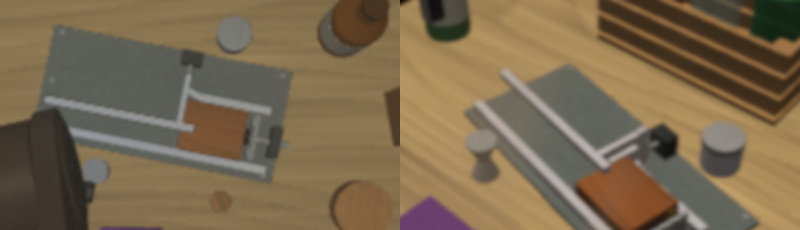

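The final view shows the box behind the blade at x≈50.6 mm, y≈-1 mm and square to the lane. The rail end is back at its starting pixel (276,194), and the bystanders in view are unmoved.

```bash
python3 -c "
from rig import env
print(env.finish_job())"
```

```text
the job is handed in; nothing more can be done
None
```

The box is in the bay behind the closed gate, measured about 50.6 mm past the blade and 1 mm off the centre line. It was seated on the rear stop at roughly 13 N, and the job was handed in at about 19 s; no verdict was returned.

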